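Shut and latch the inventoried tote

TASK

The grey tote of sensors has been inventoried: push its open black lid down with the fingertips until it is fully shut, then push the orange latch sideways, fully home over the metal lug on the lid's front edge. Pick nothing up: the tote stays where it stands, and the tape roll, sensor, carton and jar around it are left alone. The latch must not be slid across before the lid is down, and at the end the lid is shut and latched.

Things in the scene. Friction and masses are not known exactly. Their poses are not given: they have to be found in the camera images.
- tote: Grey plastic storage tote, loose, about 3 kg, 200 mm deep (its x) by 300 mm wide (its y) by 110 mm high, open on top; sensors lie in it on foam, their tops 67 mm above the table. Origin: centre of its underside. Its -x side (front, with the latch) faces roughly towards the robot, z up.
- lid (a joint): Lid angle in rad: 0 shut (level), grows as it opens, at most 1.4. A flat black plate, 204 mm from hinge to free edge, 310 wide, 8 thick, hinged on the tote's far (+x) rim; open, it leans up, free edge towards the robot, outer face up and away from the robot. Stiff hinge: it stays at any angle (1 to 3 N at the free edge moves it), so push it all the way. Shut, its top is 118.5 mm above the table.
- lid_hinge (a point): Point on the tote above the middle of the hinge, at tote (102, 0, 118.5) mm, level with the upper face of the shut lid; the hinge axis runs along tote y, 8 mm below it.
- lid_edge (a point): Middle of the lid's free edge, on its outer (upper) face, 204 mm from the hinge; moves with the lid. A steel lug, 18 mm long, 42 mm wide (tote y +8 to +50 mm) and 8 mm thick, juts from this edge.
- latch (a joint): Orange latch's travel in m: 0 fully open, 0.055 fully home (end stop). It slides along the tote's +y (to the robot's left when the tote stands square) on a dark track on the tote's front and stays where it is left; sliding takes about 2 N. It starts open, at 0 to 0.010; its nose begins to cover the lug at about 0.025.
- latch_push (a point): Centre of the latch face to push towards tote +y. The face looks to tote -y, on an upright tab 26 mm (tote x) by 14 mm (tote y), 130 to 164 mm above the table; the point is 150 mm up, at tote x = -125 mm. Below 130 mm the latch is 30 mm wide in y, so it stands 8 mm out past this face.
- tape_roll: Blue roll of tape lying flat, 84 mm across, 24 mm high; origin: centre of its underside. Leave alone.
- sensor: Steel sensor with a blue cap standing upright, 34 mm across, 82 mm high; origin: centre of its underside. Leave alone.
- carton: Small tan carton with a pale strip of tape over it, 60 x 70 x 50 mm; origin: centre of its underside. Leave alone.
- jar: Clear jar with a white cap, 48 mm across, 70 mm high; origin: centre of its underside. Leave alone.

How it is judged:
By the outcome, as a careful person would: the job done as asked, in the order asked, and still so for the second after the job is handed in, with the robot touching nothing.
It also fails if it takes over 42 s, if anything falls off the work surface, if the arm or the gripper's body presses on something with over 40 N, if the wrist force passes 120 N, or if a joint passes its speed limit or range.

ROBOT

A 6-joint arm with a two-finger parallel gripper is mounted at the origin on the work surface. World frame = base frame: x ahead of the robot, y to its left, z up, the work surface at z = 0. Lengths are in m, angles in rad, forces in N, time in s.
With the tool pointing down it reaches from about 0.275 to 1 m from the base axis. Payload 8.4 kg.
Tool frame: the origin (TCP) lies midway between the tips of the shut fingers; the grasp point (between the pads) lies 19 mm behind it (bot.grip_point_offset is the distance from the TCP to the grasp point, in m); z points along the fingers, y is the direction in which the jaws open and shut (so a half turn about z gives the same grasp; the last joint's range is limited). The gripper opens to 85 mm and grips with 20 to 120 N. Pads are 22 mm wide; open, the fingers measure 114 mm over their backs; the gripper's body (76 mm by 85 mm) begins 54 mm behind the grasp point. The pads swing forward as they close: fully open they stand 13 mm farther back than shut.
Start: joints at [1.304, 0.353, 1.633, -0, 1.155, -0.002], TCP at [0.164, 0.603, 0.231] pointing down, gripper open.
Joint ranges: [-2.63, 2.63], [-0.92, 2.1], [0.06, 2.66], [-1.3, 4.44], [0, 2.69], [-3.02, 3.02]. Speed limits (rad/s): [2.22, 2.22, 2.79, 3.14, 3.14, 3.14].

INTERFACE

Orientations are given as a unit quaternion [w, x, y, z].
In Python, from workcell import bot gives the robot as it stands. The module is installed in compiled form; this text tells all that it offers.
- The arm moves only by the tool arm_command, never from a script. Its argument "series" is text: rows parted by semicolons, each of 7 numbers parted by spaces: the turn, a rotation vector about the world's x, y, z in rad, then the shift along the world's x, y, z in cm, then the closure, from -1 (fully open) to 1 (shut), so that 0 is half open. In form: rx ry rz x y z hand; .... A call has 1 to 5 rows; each row shifts and turns the pose as measured when the row begins; what a row does not reach is not made up. A row lasts 1/8 s, in which the tool goes at most 62.5 mm and 10.7 degrees, less where a joint would pass 70% of its speed; a pose out of reach is approached as far as the arm can. A call with a gripper value outside its range is refused whole. The fingers move at their own pace and stop on an object; "squeeze" is the grip in N (left out, the last holds). Time passes only in rows, so rows that do not move let the fingers close. It gives the time, the measured TCP pose, the force and the opening at its end, in the units of the state.
- bot.state(): the state, without advancing time (a new reading comes with each control period).
- bot.capture(name): name is "scene" or "side" or "wrist"; returns the picture (400x640x3 uint8, red, green, blue); there is no depth.
- bot.camera_model(name): a dict with "fx", "fy", "cx", "cy" (pixels), "R" (3x3) and "t" (3): a world point X has camera coordinates R X + t. Camera axes: x right, y down, z forward; pixel columns grow to the right and rows downward; lengths in m; the calibration is good to about 2 mm. A picture is of the moment at which its call begins: read the wrist's pose just before it. camera_model takes no time and is no camera call; for the wrist camera it gives the pose at the moment of the call.
- bot.close_job(): hands the job in, once; it reports no verdict.
The state is a dict: "clock": time; "joint_positions": joint angles; "joint_velocities": joint speeds; "joint_torque": joint torques, N m; "position": TCP position; "orientation": TCP orientation; "force": force on the tool from outside, world axes, zero at the start; "torque": the same for the moment, N m; "finger_gap": opening from 0.0 (shut) to 1.0 (fully open).
Only numpy, scipy, OpenCV 4.12 (cv2) and the standard library are available. Lean on these libraries where they do the work, as an engineer would, in place of code of your own. Each camera call takes 0.05 s, during which the arm holds its last target.

## Working session

There is one attempt and no reset: what is moved stays moved. The work goes in short steps, Python scripts to look and compute and a tool call to move; the robot and the scene stay as the last step left them, time stands still between calls to the robot, and variables do not carry over. Pictures are saved under pics/ and viewed, and the job is handed in when it is done.

Besides the shell and the picture viewer there is one more tool, called after "Call:" by a JSON object that holds its "op" and its "data", one argument or row to a line. arm_command: Moves the arm, as the interface text tells. Its arguments: {"type":"object","properties":{"series":{"type":"string"},"squeeze":{"type":"number"}},"required":["series"]}

```bash
mkdir -p pics; python3 - <<'E'
from workcell import bot
import cv2
print(bot.state())
for n in ("scene","side","wrist"):
    im=bot.capture(n); cv2.imwrite(f"pics/{n}0.png",im[:,:,::-1])
    m=bot.camera_model(n); print(n,m)
E
```

```text
{'clock': 0.0, 'joint_positions': array([ 1.30359622e+00,  3.53686472e-01,  1.63411858e+00,  1.78518933e-05,
        1.15518877e+00, -2.40835474e-03]), 'joint_velocities': array([-7.23758646e-04,  1.55896852e-03,  1.29119921e-03, -9.17738991e-05,
        1.40886175e-04,  2.16253484e-04]), 'joint_torque': array([-1.31838322e-03, -6.05245543e+01, -3.42067730e+01,  1.14730792e-04,
        9.04824352e-03, -2.54350192e-05]), 'position': array([0.16344441, 0.60276802, 0.2305444 ]), 'orientation': array([-1.02245271e-04,  1.32012973e-01,  9.91247741e-01, -6.93129861e-04]), 'force': array([-0.67434414, -0.64995435, -0.39785038]), 'torque': array([-0.00562916,  0.0257597 ,  0.00652568]), 'finger_gap': 0.9964632566309564}
scene {'fx': 517.3619066185046, 'fy': 517.3619066185046, 'cx': 305.4412473092154, 'cy': 203.05772997530124, 'R': array([[ 0.99669207,  0.08077521, -0.00896042],
       [ 0.07323691, -0.94048779, -0.33184195],
       [-0.03523177,  0.330088  , -0.94329244]]), 't': array([-0.57585459,  0.02855301,  1.24404405])}
side {'fx': 432.2852770465941, 'fy': 432.2852770465941, 'cx': 319.45748623418467, 'cy': 204.4546619962478, 'R': array([[ 0.94278382, -0.33297941,  0.01683408],
       [-0.23365776, -0.69589941, -0.67906411],
       [ 0.23782919,  0.63627724, -0.73388593]]), 't': array([-0.54929209,  0.22247971,  0.92668776])}
wrist {'fx': 343.6996393456276, 'fy': 343.6996393456276, 'cx': 319.0103999507031, 'cy': 205.28066141823987, 'R': array([[ 0.26075379,  0.96540462, -0.00117416],
       [ 0.92876119, -0.2505242 ,  0.27320373],
       [ 0.26345799, -0.07232942, -0.96195548]]), 't': array([-0.62425711, -0.03644914,  0.37952302])}
```

View pics/scene0.png

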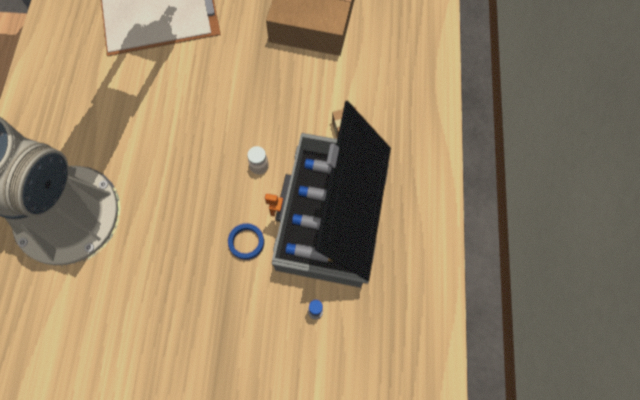

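View pics/side0.png

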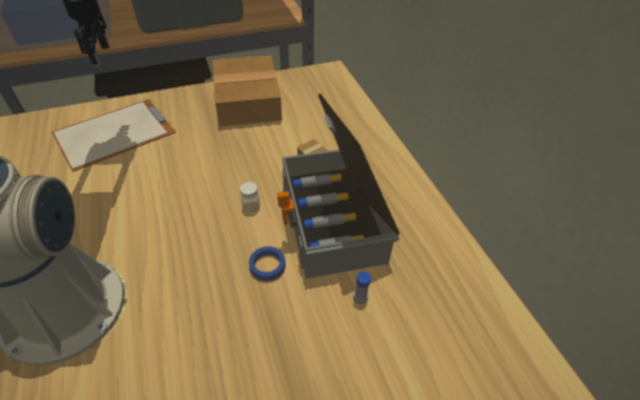

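View pics/wrist0.png

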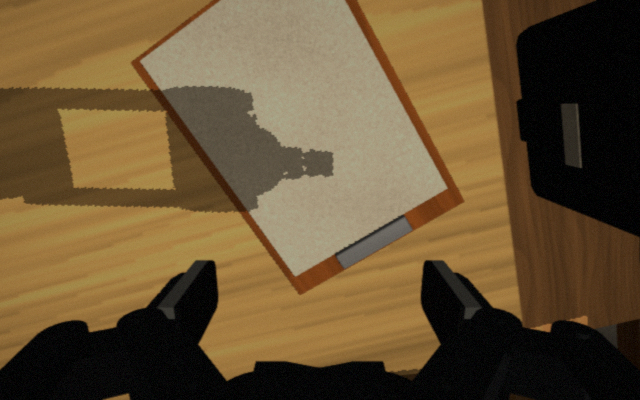

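```bash
python3 - <<'E'
import cv2,numpy as np
a=cv2.imread("pics/scene0.png")[90:330,220:420]; b=cv2.imread("pics/side0.png")[80:310,230:420]
f=lambda a,k:cv2.resize(np.clip(a.astype(float)*1.6,0,255).astype('uint8'),None,fx=k,fy=k,interpolation=cv2.INTER_CUBIC)
cv2.imwrite("pics/sc1.png",f(a,2.5)); cv2.imwrite("pics/sd1.png",f(b,2.5))
E
```

```text
(no output)
```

View pics/sc1.png

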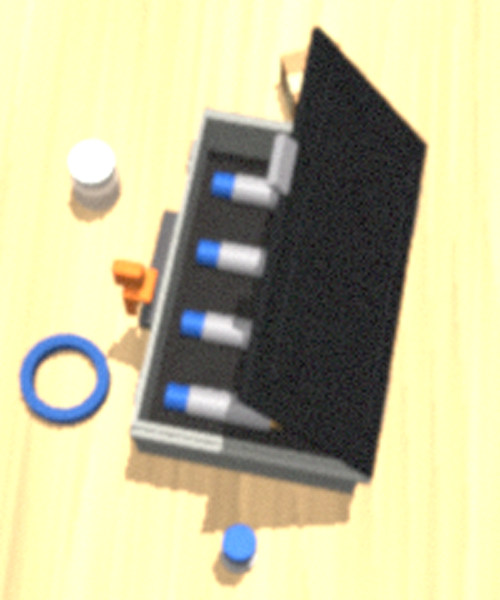

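View pics/sd1.png

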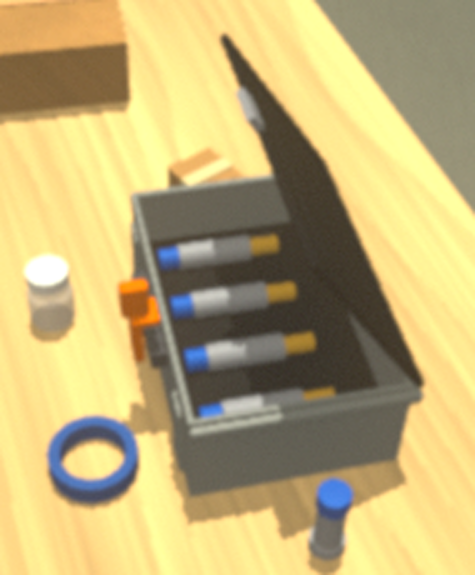

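```bash
cat > h.py <<'E'
import numpy as np, cv2
from workcell import bot
def ray(cam,u,v,m=None):
    m=m or bot.camera_model(cam); d=m['R'].T@np.array([(u-m['cx'])/m['fx'],(v-m['cy'])/m['fy'],1]); return -m['R'].T@m['t'],d
def plane(cam,u,v,z):
    o,d=ray(cam,u,v); return o+d*(z-o[2])/d[2]
def tri(a,b):
    o1,d1=ray(*a);o2,d2=ray(*b)
    s=np.linalg.lstsq(np.c_[d1,-d2],o2-o1,rcond=None)[0]; p,q=o1+d1*s[0],o2+d2*s[1]
    return (p+q)/2,np.linalg.norm(p-q)
def proj(cam,X):
    m=bot.camera_model(cam);c=m['R']@X+m['t'];return np.array([m['fx']*c[0]/c[2]+m['cx'],m['fy']*c[1]/c[2]+m['cy']])
E
python3 - <<'E'
from h import *
np.set_printoptions(precision=4,suppress=True)
sc=lambda x,y:(220+x/2.5,90+y/2.5); sd=lambda x,y:(230+x/2.5,80+y/2.5)
A=plane('scene',*sc(205,110),.11);B=plane('scene',*sc(133,432),.11)
print('front+y',A,'front-y',B,np.linalg.norm(A-B))
A2=plane('side',*sd(134,194),.11);B2=plane('side',*sd(192,428),.11);print(A2,B2)
H1=plane('scene',*sc(427,147),.1185);H2=plane('scene',*sc(370,478),.1185);print('hinge',H1,H2,np.linalg.norm(H1-H2)); print('side H2',plane('side',*sd(420,383),.1185))
print('free+y',tri(('scene',*sc(316,28)),('side',*sd(222,36))))
u=(A-B)/np.linalg.norm(A-B); print('yaw',np.degrees(np.arctan2(-u[0],u[1])))
uh=(H1-H2);print('yaw h',np.degrees(np.arctan2(-uh[0],uh[1])))
print('tab top',plane('scene',*sc(128,268),.164))
for n in('scene','side'):
    im=cv2.imread(f'pics/{n}0.png'); h=cv2.cvtColor(im,cv2.COLOR_BGR2HSV)
    m=cv2.inRange(h,(5,190,140),(16,255,255)); m[:, :255]=0; m[:,310:]=0; m[:180]=0;m[230:]=0
    ys,xs=np.nonzero(m);print(n,len(xs),xs.min(),xs.max(),ys.min(),ys.max())
jar=plane('scene',*sc(92,160),.07);print('jar',jar,'tape',plane('scene',*sc(65,380),.024),'sens',plane('scene',*sc(240,542),.082))
E
```

```text
front+y [0.5544 0.2033 0.11  ] front-y [ 0.5189 -0.1017  0.11  ] 0.3070354270871568
[0.5536 0.1984 0.11  ] [ 0.5167 -0.1016  0.11  ]
hinge [0.7572 0.1773 0.1185] [ 0.7183 -0.1266  0.1185] 0.30637309091477505
side H2 [ 0.7156 -0.1251  0.1185]
free+y (array([0.6455, 0.1963, 0.2793]), np.float64(0.0002893292567233825))
yaw -6.6226544017318805
yaw h -7.284626779617397
tab top [0.5055 0.0249 0.164 ]
scene 43 266 280 196 209
side 86 278 293 192 208
jar [0.4504 0.1633 0.07  ] tape [ 0.4436 -0.039   0.024 ] sens [ 0.6155 -0.182   0.082 ]
```

The scene shows the tote rim (front corners at about (302,134) and (273,263) px) and the lid's free +y corner at (346,101). The orange latch tab is at (271,197). From these the tote centre is about (0.636, 0.038), yaw -7°, and the lid is about 54° open. The rim, hinge and corner distances agree with the sizes given. I'll lift and travel over the lid with the fingers shut.

Call:
{"op": "arm_command", "data": {
  "series": "0 0 0 0 0 6 1; 0 0 0.143 1 -3 5 1; 0 0 0 4 -4.5 1 1; 0 0 0 4 -4.5 0 1; 0 0 0 4 -4.5 0 1",
  "squeeze": 40
}}

```text
clock: 0.78
position: [0.2938, 0.4349, 0.3522]
orientation: [0.001, 0.055, 0.998, -0.002]
force: [0.2, 0.3, -0.2]
finger_gap: 0.003
```

Call:
{"op": "arm_command", "data": {
  "series": "0 0 0 4 -4.5 0 1; 0 0 0 4 -4.5 0 1; 0 0 0 4 -4.5 0 1; 0 0 0 4 -4.5 0 1; 0 0 0 4 -4.5 0 1"
}}

```text
clock: 1.4
position: [0.4985, 0.2014, 0.3524]
orientation: [0.001, 0.055, 0.998, -0.001]
force: [1.2, 0.9, 0.3]
finger_gap: -0.0
```

Call:
{"op": "arm_command", "data": {
  "series": "0 0 0 4 -4.5 0 1; 0 0 0 4 -4.2 0 1; 0 0 0 4 -4.2 0 1; 0 0 0 3 -3.6 0 1; 0 0 0 0 0 0 1"
}}

```text
clock: 2.02
position: [0.6541, 0.0262, 0.3505]
orientation: [0.001, 0.057, 0.998, -0.001]
force: [-0.5, 1.1, 0.2]
finger_gap: -0.0
```

```bash
python3 - <<'E'
from h import *
for n in("scene","side"):
    cv2.imwrite(f"pics/{n}2.png",cv2.resize(bot.capture(n)[80:310,220:440,::-1],None,fx=2.5,fy=2.5))
s=bot.state();print(s['position'],s['joint_positions'])
E
```

```text
[0.65254464 0.02857009 0.35083387] [ 0.0424814   0.31405147  1.42569208 -0.00197868  1.40112263 -1.41556727]
```

View pics/side2.png

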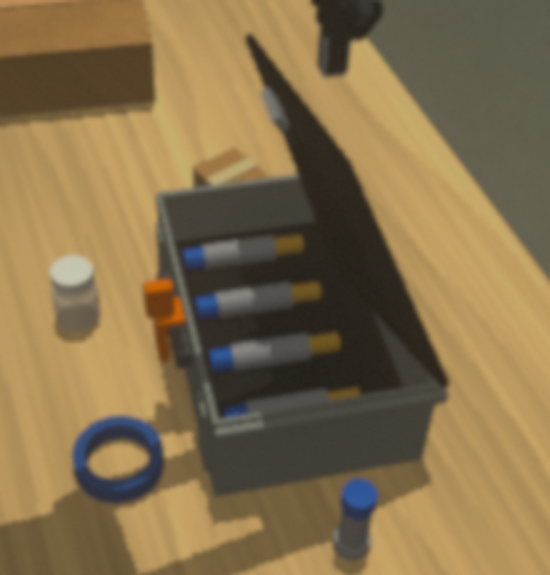

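The side view shows the fingertip at (333,70) px in the crop, above the lid's outer face and clear of the free edge. Now I'll descend.

Call:
{"op": "arm_command", "data": {
  "series": "0 0 0 0 0 -4 1; 0 0 0 0 0 -3.5 1; 0 0 0 0 0 -1.5 1; 0 0 0 0 0 -1 1; 0 0 0 -0.9 0.1 -0.9 1"
}}

```text
clock: 2.75
position: [0.6426, 0.0347, 0.243]
orientation: [0.003, 0.054, 0.999, -0.0]
force: [0.7, 0.1, 1.3]
finger_gap: -0.003
```

Call:
{"op": "arm_command", "data": {
  "series": "0 0 0 -0.9 0.1 -0.9 1; 0 0 0 -0.9 0.1 -0.9 1; 0 0 0 -0.9 0.1 -1 1; 0 0 0 -0.8 0.1 -1 1; 0 0 0 -0.8 0.1 -1 1"
}}

```text
clock: 3.38
position: [0.5971, 0.0402, 0.1939]
orientation: [0.005, 0.054, 0.999, 0.0]
force: [0.9, 0.3, 1.4]
finger_gap: 0.0
```

Call:
{"op": "arm_command", "data": {
  "series": "0 0 0 -0.4 0 -1.1 1; 0 0 0 -0.3 0 -1.2 1; 0 0 0 -0.3 0 -1.2 1; 0 0 0 -0.2 0 -1.2 1; 0 0 0 -0.1 0 -1 1"
}}

```text
clock: 4.0
position: [0.5818, 0.0403, 0.1323]
orientation: [0.004, 0.054, 0.999, 0.0]
force: [-0.5, -0.3, 1.2]
finger_gap: -0.003
```

```bash
python3 - <<'E'
from h import *
for n in("scene","side"):
    cv2.imwrite(f"pics/{n}3.png",cv2.resize(bot.capture(n)[80:310,220:440,::-1],None,fx=2.5,fy=2.5))
s=bot.state();print(s['position'],s['force'])
E
```

```text
[0.58134053 0.04023217 0.13179786] [ 0.24213304 -0.23200475 -0.22615215]
```

View pics/side3.png

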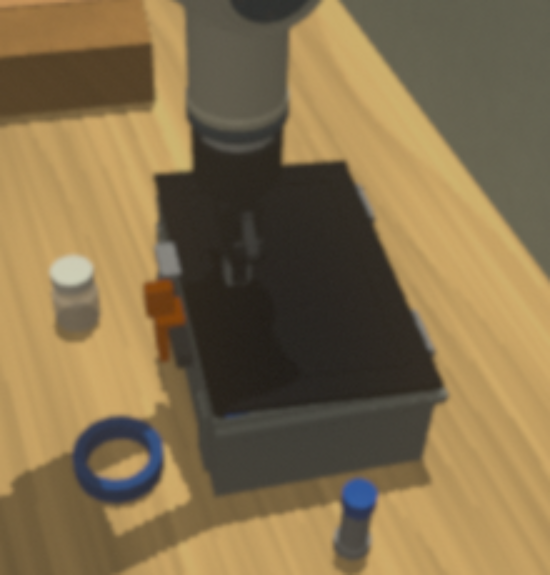

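The lid is down to a small gap, with a blue sensor cap still visible at (235,412) px in the crop. I'll press on slowly until the force rises.

Call:
{"op": "arm_command", "data": {
  "series": "0 0 0 0 0 -0.5 1; 0 0 0 0 0 -0.4 1; 0 0 0 0 0 -0.3 1; 0 0 0 0 0 -0.3 1"
}}

```text
clock: 4.6
position: [0.5823, 0.0402, 0.1181]
orientation: [0.004, 0.054, 0.999, 0.0]
force: [-12.6, 0.3, 38.4]
finger_gap: -0.0
```

Call:
{"op": "arm_command", "data": {
  "series": "0 0 0 0 0 -0.3 1; 0 0 0 0 0 -0.3 1"
}}

```text
clock: 4.85
position: [0.5823, 0.0403, 0.1182]
orientation: [0.004, 0.054, 0.999, 0.0]
force: [-14.2, -0.8, 35.0]
finger_gap: 0.003
```

The lid is hard against its stop: tip at 118 mm with 35 N. Next I'll lift and move to the latch's -y side.

Call:
{"op": "arm_command", "data": {
  "series": "0 0 0 0 0 3 1; 0 0 0 0 0 4 1; 0 0 0 -2 -2.5 1.5 1; 0 0 0 -3 -2.5 0 1; 0 0 0 -2.5 -2 0 1"
}}

```text
clock: 5.48
position: [0.5081, -0.0305, 0.2075]
orientation: [0.007, 0.053, 0.999, 0.0]
force: [1.1, -1.0, -0.6]
finger_gap: -0.001
```

```bash
python3 - <<'E'
from h import *
s=bot.state();print(s['position'],s['force'])
for n in("scene","side"):
    im=bot.capture(n)[:,:,::-1]; cv2.imwrite(f"pics/{n}4f.png",im)
    cv2.imwrite(f"pics/{n}4.png",cv2.resize(im[80:310,220:440],None,fx=2.5,fy=2.5))
im=bot.capture("wrist");cv2.imwrite("pics/w4.png",im[:,:,::-1])
E
```

```text
[ 0.50807389 -0.03045056  0.20747855] [ 1.05338931 -1.02598956 -0.63299278]
```

View pics/side4.png

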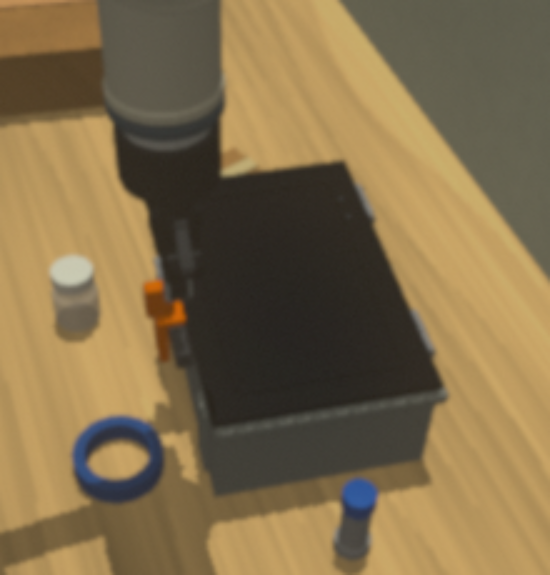

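View pics/scene4.png

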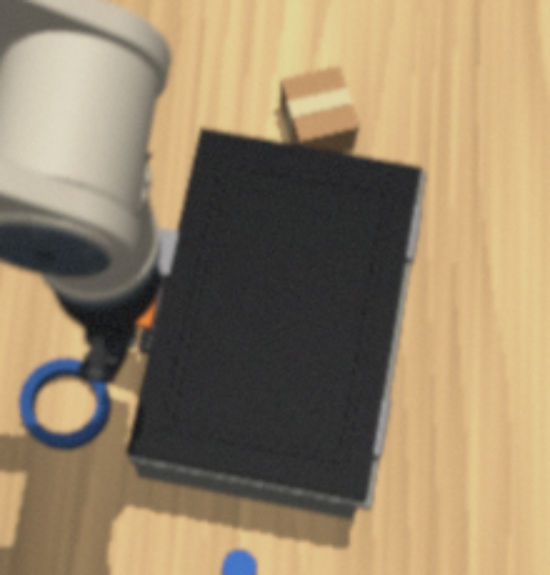

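View pics/w4.png

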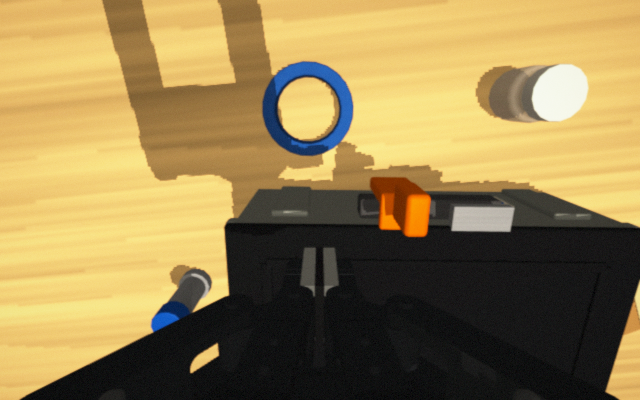

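```bash
python3 - <<'E'
from h import *
im=cv2.imread("pics/w4.png")[160:260,340:540]; cv2.imwrite("pics/w4c.png",cv2.resize(im,None,fx=4,fy=4,interpolation=cv2.INTER_CUBIC))
E
```

```text
(no output)
```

View pics/w4c.png

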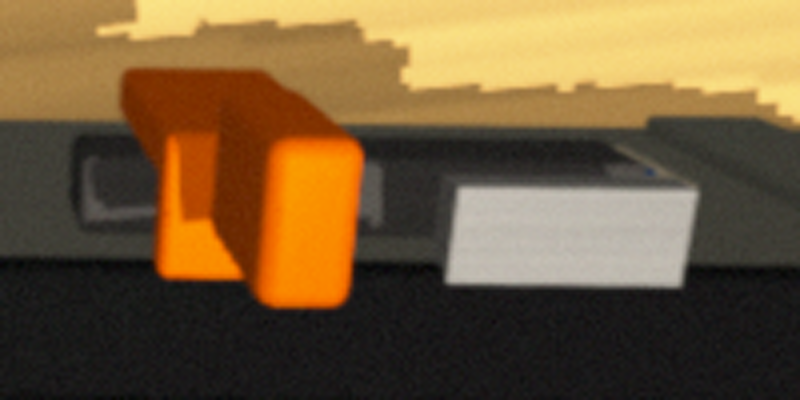

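```bash
python3 - <<'E'
from h import *
np.set_printoptions(precision=4,suppress=True)
ex=np.array([.9925,-.1219]);ey=np.array([.1219,.9925]);c=np.array([.636,.038])
f=lambda x,y,z:plane('wrist',340+x/4,160+y/4,z)[:2]-c
for p in [(268,138,.164),(362,138,.164),(350,308,.164),(255,306,.164),(452,183,.1145),(697,187,.1145),(685,288,.1145),(445,284,.1145)]:
    d=f(*p);print(p,d@ex,d@ey)
d=bot.state()['position'][:2]-c;print('tcp',d@ex,d@ey)
E
```

```text
(268, 138, 0.164) -0.14129353253805896 -0.034637240858827543
(362, 138, 0.164) -0.1415087075049805 -0.02148064776874534
(350, 308, 0.164) -0.1159880129538274 -0.020430458297028862
(255, 306, 0.164) -0.11607504636749331 -0.03425922329058385
(452, 183, 0.1145) -0.1206260725681223 0.012396313945096457
(697, 187, 0.1145) -0.12059611180831876 0.05638363422872362
(685, 288, 0.1145) -0.10128505998498094 0.05764869730010335
(445, 284, 0.1145) -0.10135065333452371 0.013587744057484636
tcp -0.11858979606938735 -0.08345709923669371
```

The wrist view shows the latch tab's pushing face at tote y ≈ -35 mm (crop edge (268,138)–(255,306)). The lug is 44 mm wide, as it should be, and the lid is flat. The fingertip is 48 mm to the -y side, so I can descend beside the tab and push +y.

Call:
{"op": "arm_command", "data": {
  "series": "0 0 0 -0.7 0.1 -3 1; 0 0 0 0 0 -2.5 1; 0 0 0 0 0 -0.8 1; 0 0 0 0.1 1 0 1; 0 0 0 0.1 0.8 0 1"
}}

```text
clock: 6.25
position: [0.5079, -0.0092, 0.1448]
orientation: [0.01, 0.054, 0.999, 0.0]
force: [-0.6, -0.1, 0.3]
finger_gap: 0.001
```

```bash
python3 - <<'E'
from h import *
s=bot.state();d=s['position'][:2]-np.array([.636,.038]);print(s['position'],s['force'],d@[.9925,-.1219],d@[.1219,.9925])
im=bot.capture("wrist");cv2.imwrite("pics/w5.png",im[:,:,::-1])
E
```

```text
[ 0.50794656 -0.00919406  0.14479325] [-0.64557401 -0.05522785  0.28164622] -0.1213400868329773 -0.06244981790438643
```

View pics/w5.png

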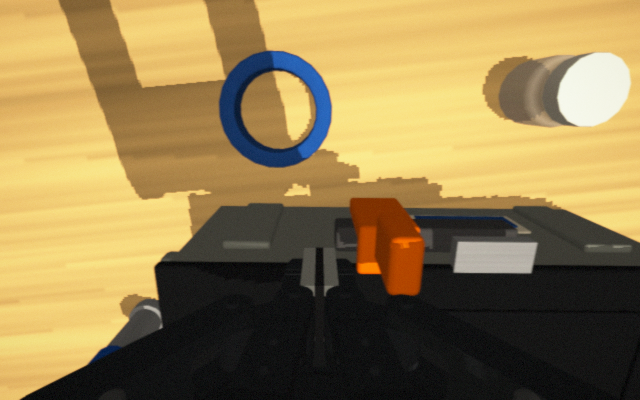

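The finger stands at (320,270) px beside the tab at (390–420,240–290), clear of it. Pushing +y now.

Call:
{"op": "arm_command", "data": {
  "series": "0 0 0 -0.3 0.8 0 1; 0 0 0 0.1 0.8 0 1; 0 0 0 0.1 1 0 1; 0 0 0 0.1 1 0 1; 0 0 0 0.1 1 0 1"
}}

```text
clock: 6.92
position: [0.5097, 0.0401, 0.146]
orientation: [0.011, 0.053, 0.999, 0.0]
force: [0.9, -3.3, -0.5]
finger_gap: -0.004
```

Call:
{"op": "arm_command", "data": {
  "series": "0 0 0 0.1 1 0 1; 0 0 0 0.1 1 0 1; 0 0 0 0.1 0.8 0 1"
}}

```text
clock: 7.3
position: [0.5126, 0.0681, 0.146]
orientation: [0.011, 0.052, 0.999, -0.002]
force: [-0.9, -13.7, 3.3]
finger_gap: -0.001
```

```bash
python3 - <<'E'
from h import *
s=bot.state();d=s['position'][:2]-np.array([.636,.038]);print(s['position'],s['force'],d@[.9925,-.1219],d@[.1219,.9925])
im=bot.capture("wrist");cv2.imwrite("pics/w6.png",im[:,:,::-1])
E
```

```text
[0.51256727 0.06807524 0.14601979] [ -0.90799071 -13.71692914   3.25542899] -0.1261731610801826 0.014803228856736968
```

View pics/w6.png

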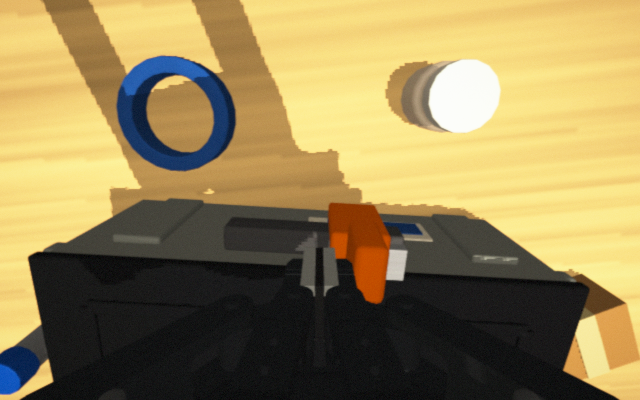

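```bash
python3 - <<'E'
from h import *
im=cv2.imread("pics/w6.png")[190:320,290:450]; cv2.imwrite("pics/w6c.png",cv2.resize(im,None,fx=4,fy=4,interpolation=cv2.INTER_CUBIC))
E
```

```text
(no output)
```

View pics/w6c.png

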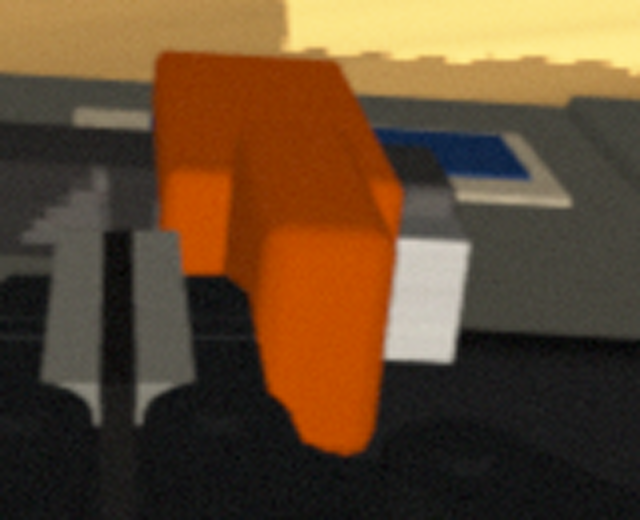

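```bash
python3 - <<'E'
from h import *
ex=np.array([.9925,-.1219]);ey=np.array([.1219,.9925]);c=np.array([.636,.038])
for p in [(262,232,.164),(392,234,.164),(302,440,.164),(375,440,.164),(468,242,.1145),(455,361,.1145)]:
    d=plane('wrist',290+p[0]/4,190+p[1]/4,p[2])[:2]-c;print(p,d@ex,d@ey)
E
```

```text
(262, 232, 0.164) -0.14302923288081137 0.029641579880794078
(392, 234, 0.164) -0.14306511169688196 0.04241084705447981
(302, 440, 0.164) -0.11978899448037966 0.034923535245463516
(375, 440, 0.164) -0.11993956982141395 0.04244799307146769
(468, 242, 0.1145) -0.11997657237475103 0.06404516235908952
(455, 361, 0.1145) -0.10160927234866321 0.06392583561314387
```

Tab-to-lug distance changed by about 56 mm, so the latch is home. But the lug also reads about 7 mm further +y than before, so the last rows may have nudged the tote. I'll back off, lift clear and compare views.

Call:
{"op": "arm_command", "data": {
  "series": "0 0 0 -0.1 -1.5 0 1; 0 0 0 -0.1 -1 0 1; 0 0 0 0 0 5 1; 0 0 0 -3 2 5 1; 0 0 0 -4 4 3 1"
}}

```text
clock: 7.98
position: [0.4398, 0.1014, 0.2766]
orientation: [0.008, 0.055, 0.998, -0.001]
force: [0.7, 1.8, 1.4]
finger_gap: 0.001
```

Call:
{"op": "arm_command", "data": {
  "series": "0 0 0 -3 5 0 1; 0 0 0 -3 5 0 1; 0 0 0 -2 5.5 0 1; 0 0 0 -2 5.5 0 1; 0 0 0 -2 5.5 0 1"
}}

```text
clock: 8.6
position: [0.3165, 0.3714, 0.2815]
orientation: [0.012, 0.059, 0.998, 0.003]
force: [1.8, 0.6, 0.0]
finger_gap: -0.004
```

```bash
python3 - <<'E'
from h import *
for n in("scene","side"):
    im=bot.capture(n)[:,:,::-1].copy(); cv2.imwrite(f"pics/{n}7f.png",im)
    y0,x0=(90,220) if n=="scene" else (80,230)
    a=im[y0:y0+230,x0:x0+200]; cv2.imwrite(f"pics/{n}7.png",cv2.resize(np.clip(a*1.6,0,255).astype('uint8'),None,fx=2.5,fy=2.5,interpolation=cv2.INTER_CUBIC))
E
```

```text
(no output)
```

View pics/scene7.png

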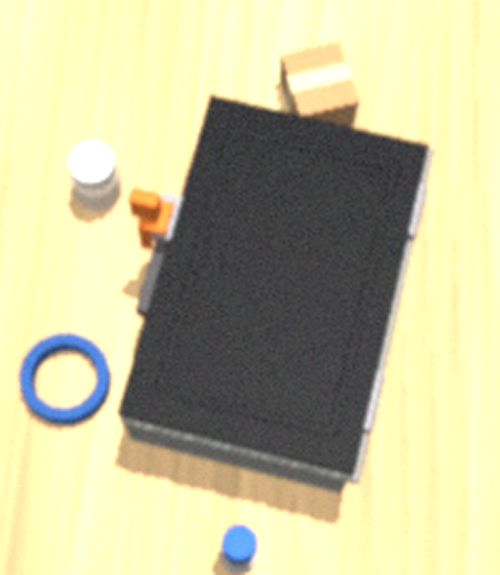

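View pics/side7.png

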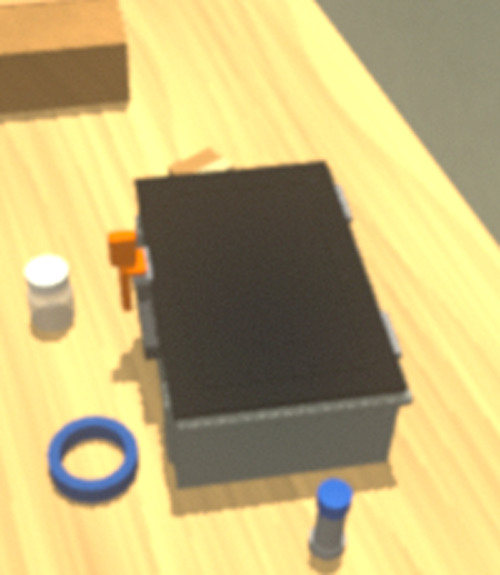

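```bash
python3 - <<'E'
from h import *
np.set_printoptions(precision=4,suppress=True)
def corners(f):
    im=cv2.imread(f); g=cv2.GaussianBlur(im,(3,3),0).max(2)
    m=(g<48).astype('uint8'); m[:, :262]=0; m[:,410:]=0;m[:110]=0;m[310:]=0
    m=cv2.morphologyEx(m,cv2.MORPH_OPEN,np.ones((7,7)))
    cs=cv2.findContours(m,0,2)[0]; k=max(cs,key=cv2.contourArea)
    h=cv2.convexHull(k); 
    q=cv2.approxPolyDP(h,6,True)[:,0]; print(f,cv2.contourArea(k),q.tolist())
    return q
for f in("pics/scene4f.png","pics/scene7f.png"):
    P=[plane('scene',*p,.1185)[:2] for p in corners(f).astype(float)]
    print(np.array(P)); print('c',np.mean(P,0))
E
```

```text
pics/scene4f.png 6411.0 [[301, 135], [384, 149], [368, 222], [303, 229], [284, 220]]
[[ 0.5528  0.1963]
 [ 0.7419  0.1757]
 [ 0.7131  0.001 ]
 [ 0.5757 -0.0255]
 [ 0.5333 -0.0086]]
c [0.6234 0.0678]
pics/scene7f.png 11624.5 [[305, 132], [387, 149], [359, 276], [271, 255]]
[[ 0.5612  0.2046]
 [ 0.7487  0.1762]
 [ 0.6994 -0.1172]
 [ 0.5134 -0.0873]]
c [0.6307 0.044 ]
```

```bash
python3 - <<'E'
from h import *
np.set_printoptions(precision=4,suppress=True)
def pose(pts,y0):
    P=np.array([plane('scene',220+x/2.5,y0+y/2.5,.1185)[:2] for x,y in pts])  # front+,hinge+,hinge-,front-
    a=P[0]-P[3]+P[1]-P[2]; print(P.tolist(),[np.linalg.norm(P[i]-P[i-1]) for i in range(4)],'c',P.mean(0),'yaw',np.degrees(np.arctan2(-a[0],a[1])))
pose([(203,129),(422,168),(362,502),(130,455)],80)
pose([(211,97),(429,147),(355,472),(123,412)],90)
a=cv2.imread("pics/scene4f.png")[100:300,255:405];b=cv2.imread("pics/scene7f.png")[100:300,255:405]
o=np.hstack([a,b]);cv2.imwrite("pics/cmp.png",np.clip(cv2.resize(o,None,fx=2.6,fy=2.6,interpolation=cv2.INTER_CUBIC)*2.0,0,255).astype('uint8'))
# jar, tape changes
E
```

```text
[[0.5525135510909158, 0.20493228573466538], [0.7525747756157566, 0.18094705603469363], [0.7117198037019185, -0.12627117754567277], [0.5170385421444221, -0.1020614846823708]] [np.float64(0.3090366504714639), np.float64(0.20149388279086577), np.float64(0.3099228480998474), np.float64(0.19618079118546164)] c [0.6335 0.0394] yaw -7.084000632561885
[[0.5592132867456063, 0.2125970032468334], [0.7589561242741425, 0.1774580356484181], [0.705791266091733, -0.12257559698655873], [0.5096048911606521, -0.08720327382312076]] [np.float64(0.3038769472068169), np.float64(0.2028101284153079), np.float64(0.30470753659484034), np.float64(0.19934968009650117)] c [0.6334 0.0451] yaw -9.72243624272773
```

View pics/cmp.png

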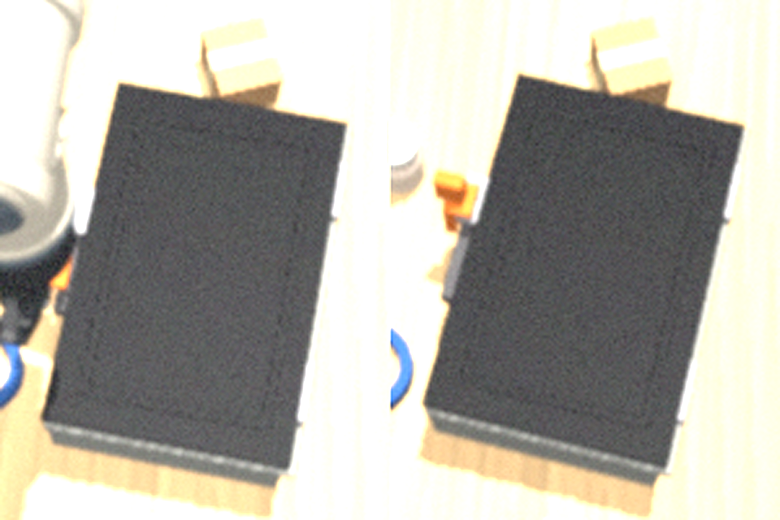

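```bash
python3 - <<'E'
from h import *
np.set_printoptions(precision=4,suppress=True)
for x,y in [(282,58),(342,45),(355,100),(297,113)]: print(plane('scene',220+x/2.5,90+y/2.5,.05))
print(bot.state()['position'],bot.state()['joint_positions'])
E
```

```text
[0.6217 0.2962 0.05  ]
[0.6799 0.3151 0.05  ]
[0.6953 0.2556 0.05  ]
[0.64   0.2373 0.05  ]
[0.3156 0.3742 0.2814] [ 0.8772  0.0782  1.8697 -0.0156  1.1732 -0.5742]
```

The views disagree slightly on size but agree that my last rows slid the tote about 6 mm in +y and turned it about 2.6°. Nothing else moved. There is plenty of time, so I'll nudge it back gently with the fingertip at its front +y corner, about 40 mm clear of the carton.

Call:
{"op": "arm_command", "data": {
  "series": "0 0 0 5.2 -2.4 0 1; 0 0 0 5.2 -2.4 0 1; 0 0 0 5.2 -2.4 0 1; 0 0 0 5.2 -2.4 0 1; 0 0 0 4 -2 -2 1"
}}

```text
clock: 9.32
position: [0.5692, 0.2531, 0.2628]
orientation: [0.013, 0.054, 0.998, 0.006]
force: [0.1, 1.8, 0.0]
finger_gap: -0.002
```

Call:
{"op": "arm_command", "data": {
  "series": "0 0 0 0 0 0 1"
}}

```text
clock: 9.45
position: [0.5708, 0.2498, 0.2608]
orientation: [0.011, 0.056, 0.998, 0.005]
force: [-0.9, -0.1, -0.2]
finger_gap: 0.0
```

Call:
{"op": "arm_command", "data": {
  "series": "0 0 0 0.1 0.5 -5 1; 0 0 0 0 0 -5 1; 0 0 0 0 0 -4 1; 0 0 0 0 0 -2.6 1; 0 0 0 0 0 0 1"
}}

```text
clock: 10.07
position: [0.5707, 0.252, 0.0934]
orientation: [0.012, 0.058, 0.998, 0.007]
force: [-0.0, 0.1, 0.4]
finger_gap: -0.0
```

```bash
python3 - <<'E'
from h import *
print(bot.state()['position'],bot.state()['force'])
im=bot.capture("side")[:,:,::-1].copy();a=im[80:310,230:430]; cv2.imwrite("pics/side8.png",cv2.resize(np.clip(a*1.6,0,255).astype('uint8'),None,fx=2.5,fy=2.5))
cv2.imwrite("pics/w8.png",bot.capture("wrist")[:,:,::-1])
E
```

```text
[0.57073943 0.25204169 0.09343487] [-0.03354716  0.12992205  0.43110666]
```

View pics/w8.png

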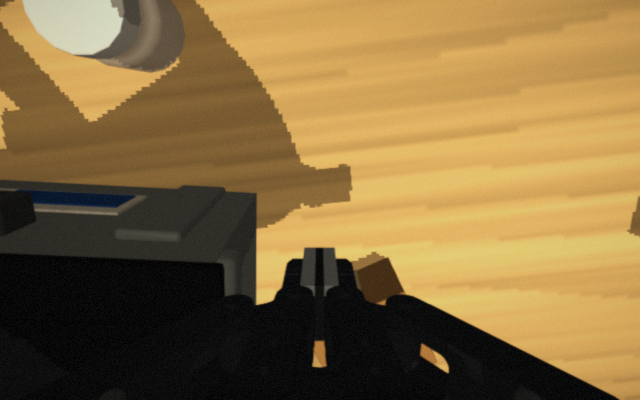

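The finger (320,270 px) is clear beside the tote's front +y corner (250,290). Closing in slowly.

Call:
{"op": "arm_command", "data": {
  "series": "0 0 0 0 -1 0 1; 0 0 0 0 -0.6 0 1; 0 0 0 0 -0.3 0 1"
}}

```text
clock: 10.55
position: [0.5745, 0.2334, 0.0999]
orientation: [0.017, 0.058, 0.998, 0.009]
force: [0.1, -1.6, -0.1]
finger_gap: 0.001
```

Call:
{"op": "arm_command", "data": {
  "series": "0 0 0 0 -0.3 0 1; 0 0 0 0 -0.3 0 1"
}}

```text
clock: 10.8
position: [0.5748, 0.227, 0.1005]
orientation: [0.017, 0.058, 0.998, 0.009]
force: [-1.6, 6.7, -1.3]
finger_gap: -0.002
```

Call:
{"op": "arm_command", "data": {
  "series": "0 0 0 0 -0.3 0 1; 0 0 0 0 -0.3 0 1; 0 0 0 0 -0.3 0 1"
}}

```text
clock: 11.18
position: [0.5747, 0.2262, 0.101]
orientation: [0.017, 0.06, 0.998, 0.016]
force: [-1.7, 17.5, -2.7]
finger_gap: 0.003
```

```bash
python3 - <<'E'
from h import *
im=bot.capture("scene")[:,:,::-1].copy();cv2.imwrite("pics/scene9f.png",im);a=im[90:320,220:420]; cv2.imwrite("pics/scene9.png",cv2.resize(np.clip(a*1.6,0,255).astype('uint8'),None,fx=2.5,fy=2.5,interpolation=cv2.INTER_CUBIC))
E
```

```text
(no output)
```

View pics/scene9.png

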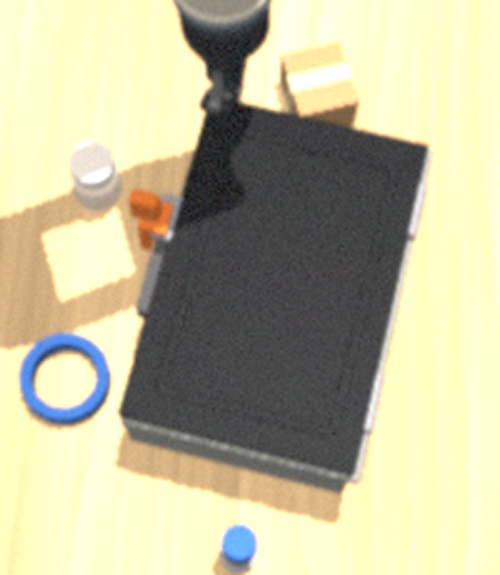

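17.5 N without sliding yet (tote unmoved in view, front +y corner at (212,100) crop). I'll use slightly larger single steps.

Call:
{"op": "arm_command", "data": {
  "series": "0 0 0 0 -0.5 0 1; 0 0 0 0 -0.5 0 1"
}}

```text
clock: 11.48
position: [0.5738, 0.223, 0.1011]
orientation: [0.017, 0.061, 0.998, 0.021]
force: [-5.1, 18.5, -1.7]
finger_gap: 0.0
```

Call:
{"op": "arm_command", "data": {
  "series": "0 0 0 0 -0.5 0 1; 0 0 0 0 -0.5 0 1"
}}

```text
clock: 11.72
position: [0.5727, 0.2196, 0.1013]
orientation: [0.016, 0.062, 0.998, 0.026]
force: [-3.1, 18.4, -1.6]
finger_gap: 0.001
```

Call:
{"op": "arm_command", "data": {
  "series": "0 0 0 0 1.5 0 1; 0 0 0 0 1.5 0 1; 0 0 0 0 0 5 1; 0 0 0 -3 3 5 1; 0 0 0 -5 3 2 1"
}}

```text
clock: 12.35
position: [0.4935, 0.3114, 0.2204]
orientation: [0.015, 0.064, 0.998, 0.025]
force: [0.3, 1.9, -0.2]
finger_gap: -0.001
```

Call:
{"op": "arm_command", "data": {
  "series": "0 0 0 -5 3 0 1; 0 0 0 -5 3 0 1; 0 0 0 -5 3 0 1; 0 0 0 0 0 0 1; 0 0 0 0 0 0 1"
}}

```text
clock: 12.98
position: [0.3371, 0.4082, 0.2241]
orientation: [0.017, 0.061, 0.998, 0.027]
force: [0.4, 0.2, -0.3]
finger_gap: 0.0
```

```bash
python3 - <<'E'
from h import *
s=bot.state();print(s['clock'],s['position'],s['force'])
for n in("scene","side"):
    im=bot.capture(n)[:,:,::-1].copy(); cv2.imwrite(f"pics/{n}10f.png",im)
    y0,x0=(90,220) if n=="scene" else (80,230)
    a=im[y0:y0+230,x0:x0+200]; cv2.imwrite(f"pics/{n}10.png",cv2.resize(np.clip(a*1.6,0,255).astype('uint8'),None,fx=2.5,fy=2.5,interpolation=cv2.INTER_CUBIC))
E
```

```text
12.975 [0.33710651 0.40816932 0.22410546] [ 0.39475244  0.21695996 -0.30179857]
```

View pics/scene10.png

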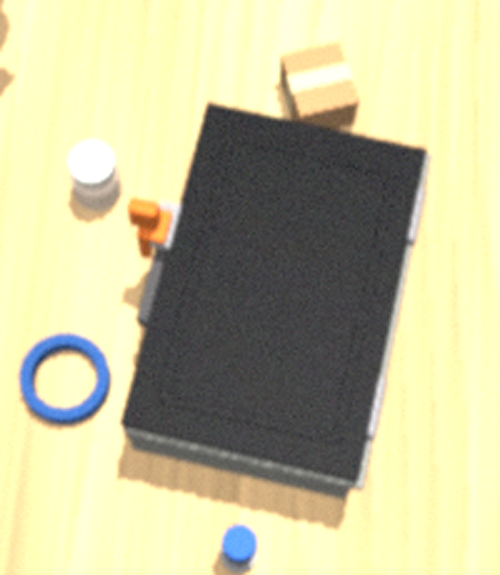

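View pics/side10.png

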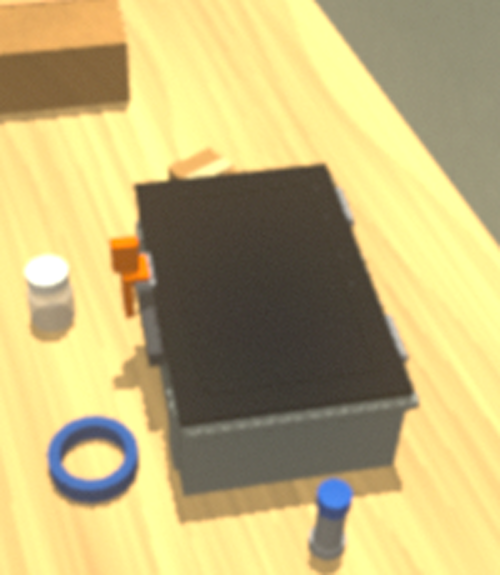

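```bash
python3 - <<'E'
from h import *
np.set_printoptions(precision=4,suppress=True)
def run(nm,pts,y0,tab,t0):
    P=np.array([plane('scene',220+x/2.5,y0+y/2.5,.1185)[:2] for x,y in pts]); a=P[0]-P[3]+P[1]-P[2];a/=np.linalg.norm(a)
    c=P.mean(0);e=np.array([a[1],-a[0]])
    T=plane('scene',220+tab[0]/2.5,t0+tab[1]/2.5,.164)[:2]-c
    print(nm,'c',c,'yaw',np.degrees(np.arctan2(-a[0],a[1])),'tab x,y',T@e,T@a)
run('before',[(203,129),(422,168),(362,502),(130,455)],80,(128,268),90)
run('pushed',[(211,97),(429,147),(355,472),(123,412)],90,(145,198),90)
run('now',[(209,105),(427,150),(358,482),(127,424)],90,(144,208),90)
def blob(f):
    h=cv2.cvtColor(cv2.imread(f),cv2.COLOR_BGR2HSV);o=[]
    m=cv2.inRange(h,(100,120,60),(125,255,255))
    for b,(x0,x1,y0,y1) in dict(tape=(222,268,218,264),sens=(305,330,295,320)).items():
        o.append((b,*np.argwhere(m[y0:y1,x0:x1]).mean(0).round(1)))
    return o
print(blob("pics/scene0.png"),blob("pics/scene10f.png"))
E
```

```text
before c [0.6335 0.0394] yaw -7.084000632561884 tab x,y -0.1251668191451259 -0.03019461564029799
pushed c [0.6334 0.0451] yaw -9.72243624272773 tab x,y -0.1256496614885207 0.023108621223838704
now c [0.6345 0.0377] yaw -8.686728152434997 tab x,y -0.1259493391869066 0.023368834164799825
[('tape', np.float64(23.1), np.float64(23.2)), ('sens', np.float64(12.1), np.float64(10.3))] [('tape', np.float64(23.1), np.float64(23.2)), ('sens', np.float64(12.3), np.float64(10.3))]
```

The tote is back to within about 2 mm and 1.6°, the latch is still home, and the arm is clear. Handing in.

```bash
python3 -c "
from workcell import bot
print(bot.close_job())"
```

```text
the job is handed in; nothing more can be done
None
```

The lid is shut and the latch is home over the lug, but I slid the tote slightly while latching and had to nudge it back. The job was handed in at about 13 s of the 42 s allowed.

- **Lid:** I pushed it down with the shut fingertips until it stopped. The tip read 118 mm with about 35 N, which matches the shut height of 118.5 mm.
- **Latch:** I then pushed it in +y to its end stop. Resistance rose from about 3 N to 14 N. The travel measured 56 mm in the wrist view and 53.5 mm in the scene view, against 55 mm nominal.
- **Tote:** After the latch hit its stop, my last push slid the tote about 6 mm and turned it about 2.6°. I pushed it back gently at its front corner. The last check put its centre within about 2 mm of the start, but still turned about 1.6°, so it is not perfectly restored.
- **Everything else:** The tape roll and sensor measured unmoved, and the jar and carton look unmoved in the pictures. The last pictures show the lid flat, the latch over the lug and the arm clear of everything.

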